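# Open the paint jar and lay its lid on the tile

### The arm

A 7-joint arm with a two-finger parallel gripper is mounted at the origin on the work surface. World frame = base frame: x ahead of the robot, y to its left, z up, the work surface at z = 0. Lengths are in m, angles in rad, forces in N, time in s.
With the tool pointing down it reaches from about 0.4 to 0.85 m from the base axis. Payload 4.5 kg.
Tool frame: the origin (TCP) lies on the centre line of the jaws, within the pads' length; the fingertips stand 14 mm ahead of it and the grasp point (between the pads) lies 5 mm behind it (nose_length is the distance from the TCP to the fingertips, in m); x points along the fingers, y is the direction in which the jaws open and shut, and the axes are right-handed (so a half turn about x gives the same grasp; the last joint's range is limited). The gripper opens to 88 mm and grips with 3 to 60 N. Pads are 18 mm wide; open, the fingers measure 123 mm over their backs; the gripper's body (75 mm by 187 mm) begins 45 mm behind the grasp point.
Start: joints at [1.32, 0.689, -0.195, 1.565, 0.157, 0.902, -0.215], TCP at [0.176, -0.6, 0.253] pointing down, gripper open.
Joint ranges: [-3.01, 3.01], [-0.46, 2.08], [-1.47, 1.51], [0.13, 2.56], [-1, 4.14], [0.04, 2.09], [-2.66, 2.66]. Speed limits (rad/s): [2.57, 2.57, 3.14, 3.14, 3.14, 3.14, 3.14].

### API

Orientations are given as a unit quaternion [x, y, z, w].
In Python, from plant import get_state, snapshot, camera_params, finish_job, boxes_of, silhouettes, spot_point, nose_length gives the robot as it stands.
- The arm moves only by the tool apply_moves, never from a script. Its arguments are lists of equal length, an entry for each row: "delta_pos": the shift along the tool's x, y, z in cm, a list of three; "yaw": the turn about the tool's x in rad; "gripper": the opening in per cent of the stroke, from 0 (shut) to 100 (fully open). A call has 1 to 10 rows; each row is the pose to reach, as a shift and turn from the pose measured when the call began, along the tool's axes at that moment; what a row does not reach only later rows make up. A row lasts 1/12 s, in which the tool goes at most 41.7 mm and 7.16 degrees, less where a joint would pass 70% of its speed; a pose out of reach is approached as far as the arm can. A call with a gripper value outside its range is refused whole. The fingers move at their own pace and stop on an object; "force" is the grip in N (left out, the last holds). Time passes only in rows, so rows that repeat a pose let the fingers close. It gives the time, the measured TCP pose, the force and the opening at its end, in the units of the state.
- get_state(): the state, without advancing time (a new reading comes with each control period).
- snapshot(name): name is "scene" or "top" or "wrist"; returns the picture (480x640x3 uint8, red, green, blue); there is no depth.
- camera_params(name): a dict with "fovy" (degrees; the focal length in pixels is half the picture's height over the tangent of half this angle, whatever the lens; pixels are square), "cx", "cy" (the principal point, pixels), "position" and "orientation" of the camera in the world. Camera axes: x right, y down, z forward; pixel columns grow to the right and rows downward; lengths in m; the calibration is good to about 2 mm. The wrist camera is an equidistant fisheye: a pixel r from the principal point sees the ray r / f radians off the axis. A picture is of the moment at which its call begins: read the wrist's pose just before it. camera_params takes no time and is no camera call; for the wrist camera it gives the pose at the moment of the call.
- finish_job(): hands the job in, once; it reports no verdict.
Trained networks look in the newest picture that a camera, given by its name, has taken for a name from the list of things; names that differ only in an ending like _2 or _b are one class to them, and where a whole thing is asked for, a point or a joint stands for the part that bears it (a point fixed in the world has none). Each returns a list of dicts, best first, with "score" (0 to 1); they miss things now and then, are a little off and sometimes report something else, mostly with a low value. They report only what shows in the picture. A call takes as long as a camera call.
- boxes_of(thing, camera): "bbox" ([left, top, width, height] in pixels, round what is visible of it).
- silhouettes(thing, camera): "mask" (480x640 bool, what is visible of it) and "bbox" ([left, top, width, height] in pixels, round what is visible of it).
- spot_point(thing, camera): "pixel" ([column, row] in pixels: a listed point, or the origin of a listed thing).
The state is a dict: "clock": time; "q": joint angles; "qd": joint speeds; "joint_torque": joint torques, N m; "tool_pos": TCP position; "eef_rot": TCP orientation; "contact_force": force on the tool from outside, world axes, zero at the start; "moment": the same for the moment, N m; "opening": opening from 0.0 (shut) to 1.0 (fully open).
Only numpy, scipy, OpenCV 4.12 (cv2) and the standard library are available. Lean on these libraries where they do the work, as an engineer would, in place of code of your own. Each camera call takes 0.05 s, during which the arm holds its last target.

### The job

Open the tall paint jar that stands in the square wooden holder: grip its round lid from above, unscrew it anticlockwise (seen from above) until the thread lets go, then lift it straight off. Set the lid down, without dropping it, right way up (just as it sat on the jar) on the middle of the white ceramic tile, and leave the squat jar where it is.

Things in the scene. Friction and masses are not known exactly. Their poses are not given: they have to be found in the camera images.
- lid_center (a point): Centre of the tall jar's lid, half-way up. The lid is a round black plastic screw cap, 55 mm in diameter (a little over 56 with its fine ribs, which are only looks), 30 mm high, about 40 g, screwed onto the jar; its z axis is up. Grip it across the diameter at any yaw. It turns easily. On the tile, lying right way up, its centre is 15 mm above the tile's top.
- lid: The same lid; origin at the centre of its lower edge. Coarse thread: the lid starts 0 to 0.2 rad loosened and is free when its x axis is 1.2 to 2.3 rad anticlockwise of the jar's x axis: one turn of 1.4 rad (80 degrees) always frees it. While turning it rests on the rim (it may rise 1 to 4 mm); till free it cannot be pulled off. Then it lifts straight up, clear of the neck after 20 mm.
- jar_rim (a point): Centre of the top rim of the tall jar's neck, under the lid, 115 mm above the table; the lid's top is 11 mm above and its centre 4 mm below this point. z up; x: where the lid's x axis points when fully tight. The jar is white plastic, 48 mm in diameter, fixed in a light wooden block 90 by 90 mm and 30 mm high, screwed to the table: neither turns nor moves.
- tile_top (a point): Centre of the top face of the white ceramic tile, 130 by 130 mm and 8 mm thick, lying fixed on the table; z up, x and y along its edges.
- squat_jar: Bystander: a closed squat jar, white with a black lid, 71 mm in diameter and 58 mm high, loose on the table with no holder; origin at the centre of its underside.

How it is judged:
On the way, in this order (a step that is already met when the one before it is completed fails the run):
1. the lid is unscrewed: turned at least 0.9 rad from fully tight while still down on the jar (angle between the x axis of lid_center and the x axis of jar_rim, either way round above 0.9 rad and z of lid_center in the frame of jar_rim below 0.006 m), for 0.04 s.
2. the lid is lifted clear of the neck, its centre at least 18 mm above the rim and within 25 mm of the jar's axis (z of lid_center in the frame of jar_rim above 0.018 m and horizontal distance between lid_center and jar_rim below 0.025 m).
At the end, for the whole second after the job is handed in: The lid lies at rest, flat and right way up (within 8 degrees), on the tile with its centre within 35 mm of the tile's centre; the squat jar is where it was (within 30 mm) (horizontal distance between lid_center and tile_top below 0.035 m and z of lid_center in the frame of tile_top between 0.011 and 0.019 m and angle between lid_center's own z axis and vertical below 0.15 rad and linear speed of lid below 0.02 m/s); the robot touches nothing.
It fails at once if the squat jar was pushed more than 30 mm (distance of squat_jar from where it was at the start of the episode above 0.03 m).
It fails at once if the lid was dropped (from more than about 30 mm) (contact force between lid and the fingers below 0.05 N and linear speed of lid above 0.75 m/s).
It also fails if it takes over 45 s, if anything falls off the work surface, if the arm or the gripper's body presses on something with over 40 N, if the wrist force passes 120 N, or if a joint passes its speed limit or range.

## Working session

There is one attempt and no reset: what is moved stays moved. The work goes in short steps, Python scripts to look and compute and a tool call to move; the robot and the scene stay as the last step left them, time stands still between calls to the robot, and variables do not carry over. Pictures are saved under pics/ and viewed, and the job is handed in when it is done.

Besides the shell and the picture viewer there is one more tool, called after "Request:" by a JSON object that holds its "method" and its "body". apply_moves: Moves the arm, as the interface text tells. Its arguments: {"type":"object","properties":{"delta_pos":{"type":"array"},"yaw":{"type":"array"},"gripper":{"type":"array"},"force":{"type":"number"}},"required":["delta_pos","yaw","gripper"]}

```bash
mkdir -p pics; ls
cat > h.py <<'E'
import numpy as np, cv2
from scipy.spatial.transform import Rotation as R
from plant import *
def ray(cam,px,p=None):
    p=p or camera_params(cam)
    f=240/np.tan(np.radians(p["fovy"]/2))
    d=np.array([px[0]-p["cx"],px[1]-p["cy"]])
    if cam=="wrist":
        r=np.hypot(*d); t=r/f; v=np.array([*(d/max(r,1e-9)*np.sin(t)),np.cos(t)])
    else: v=np.array([d[0]/f,d[1]/f,1.])
    return np.array(p["position"]),R.from_quat(p["orientation"]).apply(v)
def atz(cam,px,z,p=None):
    o,v=ray(cam,px,p); return o+v*(z-o[2])/v[2]
def tri(obs):
    A=np.zeros((3,3));b=np.zeros(3)
    for o,v in obs:
        v=v/np.linalg.norm(v);P=np.eye(3)-np.outer(v,v);A+=P;b+=P@o
    return np.linalg.solve(A,b)
def save(img,n): cv2.imwrite(f"pics/{n}.png",cv2.cvtColor(img,cv2.COLOR_RGB2BGR))
E
python3 - <<'E'
from h import *
s=get_state();print(s["clock"],s["tool_pos"],s["eef_rot"],s["opening"],nose_length if not callable(nose_length) else nose_length())
Z={"lid_center":.111,"jar_rim":.115,"tile_top":.008,"squat_jar":0}
for c in ["top","scene"]:
    save(snapshot(c),c+"0");print(c,camera_params(c))
    for t in Z:
        for r in spot_point(t,c)[:2]: print(t,round(r["score"],2),np.round(r["pixel"]),atz(c,r["pixel"],Z[t]).round(4))
E
```

```text
pics
0.0 [ 0.17538009 -0.59927     0.2519256 ] [-0.69979839 -0.10099403  0.70009304 -0.09976044] 0.9954957289339534 0.014
top {'fovy': 43.33680043120661, 'cx': 317.6305632384358, 'cy': 239.70280975114738, 'position': array([0.41819   , 0.02859899, 1.00128423]), 'orientation': array([ 0.71245979, -0.69947707,  0.04927882, -0.02654173])}
lid_center 0.91 [345. 261.] [ 0.4838 -0.0403  0.111 ]
tile_top 0.75 [171. 250.] [0.5042 0.2369 0.008 ]
squat_jar 0.67 [481. 261.] [ 0.4958 -0.2776  0.    ]
squat_jar 0.23 [348. 263.] [ 0.4886 -0.0548  0.    ]
scene {'fovy': 54.93160522508169, 'cx': 316.8840324180115, 'cy': 245.52843767857954, 'position': array([0.91523483, 0.38898258, 0.69853322]), 'orientation': array([ 0.35642619,  0.86729905, -0.32156183, -0.13172216])}
lid_center 0.79 [316. 200.] [ 0.4832 -0.0503  0.111 ]
tile_top 0.55 [424. 331.] [0.5041 0.2303 0.008 ]
squat_jar 0.67 [237. 188.] [ 0.5029 -0.2835  0.    ]
```

View pics/top0.png

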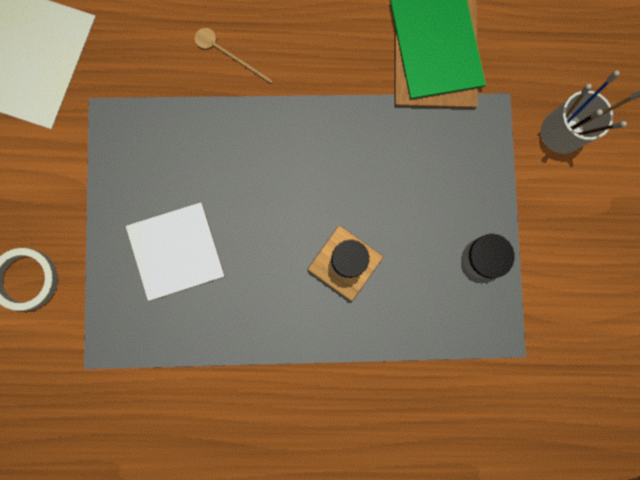

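View pics/scene0.png

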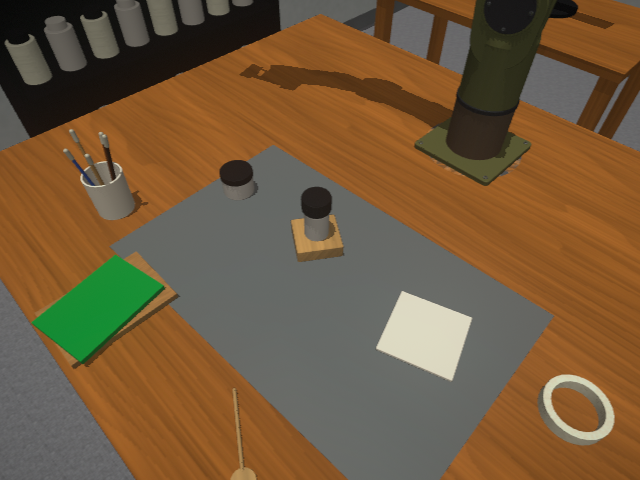

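The top view shows the lid at (350,259), the tile at (175,251) and the squat jar at (491,256). I'll refine the lid and tile positions by fitting models to the masks.

```bash
cat >> h.py <<'E'
def proj(cam,P,p):
    f=240/np.tan(np.radians(p["fovy"]/2))
    c=R.from_quat(p["orientation"]).inv().apply(np.atleast_2d(P)-p["position"])
    if cam=="wrist":
        r=np.hypot(c[:,0],c[:,1]);t=np.arctan2(r,c[:,2]);return np.c_[c[:,0]/r*t*f+p["cx"],c[:,1]/r*t*f+p["cy"]]
    return np.c_[c[:,0]/c[:,2]*f+p["cx"],c[:,1]/c[:,2]*f+p["cy"]]
def hullmom(pts):
    h=cv2.convexHull(pts.astype(np.float32));m=cv2.moments(h);return np.array([m["m10"]/m["m00"],m["m01"]/m["m00"]]),m["m00"]
def cyl(x,y,r,z0,z1):
    a=np.linspace(0,2*np.pi,72,endpoint=False)
    return np.vstack([np.c_[x+r*np.cos(a),y+r*np.sin(a),a*0+z] for z in(z0,z1)])
def fitmask(cam,mask,p,r,z0,z1,x0):
    from scipy.optimize import least_squares
    ys,xs=np.nonzero(mask);c=np.array([xs.mean(),ys.mean()])
    s=least_squares(lambda q:hullmom(proj(cam,cyl(*q,r,z0,z1),p))[0]-c,x0)
    return s.x,mask.sum(),hullmom(proj(cam,cyl(*s.x,r,z0,z1),p))[1]
E
python3 - <<'E'
from h import *
for c in ["top","scene"]:
    img=snapshot(c);p=camera_params(c)
    m=silhouettes("lid_center",c)
    for k in m[:2]: print(c,k["score"],k["bbox"])
    m=m[0]["mask"];dil=cv2.dilate(m.astype(np.uint8),np.ones((7,7)))>0
    dark=dil&(img.max(2)<60)
    print("sil",fitmask(c,m,p,.028,.096,.126,[.48,-.05]),"dark",fitmask(c,dark,p,.028,.096,.126,[.48,-.05]))
    t=silhouettes("tile_top",c);print("tile n",len(t),[k["bbox"] for k in t])
    if c=="top": w=(img.min(2)>170)
    else: w=(img.min(2)>150)
    n,l,st,ce=cv2.connectedComponentsWithStats(w.astype(np.uint8))
    g=(175,251) if c=="top" else (425,334)
    lab=l[g[1],g[0]];mm=(l==lab)
    rect=cv2.approxPolyDP(max(cv2.findContours(mm.astype(np.uint8),0,2)[0],key=cv2.contourArea),8,True)[:,0]
    W=np.array([atz(c,q,.008,p) for q in rect]);print(rect.tolist(),W.round(3).tolist(),W.mean(0).round(4),atz(c,ce[lab],.008,p).round(4))
E
```

```text
top 0.64 [326.3, 239.2, 38.1, 39.8]
sil (array([ 0.48725585, -0.04684271]), np.int64(1117), 1208.3001408162527) dark (array([ 0.47465257, -0.04496311]), np.int64(151), 1206.2125835840125)
tile n 1 [[124.7, 201.3, 100.4, 97.6]]
[[200, 203], [126, 226], [148, 299], [223, 275]] [[0.583, 0.193, 0.008], [0.542, 0.313, 0.008], [0.423, 0.271, 0.008], [0.464, 0.151, 0.008]] [0.503  0.2321 0.008 ] [0.5023 0.2323 0.008 ]
scene 0.97 [303.5, 186.0, 29.1, 37.5]
sil (array([ 0.48842263, -0.04713899]), np.int64(838), 878.4249615548179) dark (array([ 0.48855514, -0.04564982]), np.int64(823), 880.067219280405)
tile n 2 [[377.9, 291.8, 92.6, 89.3], [303.8, 188.3, 24.6, 30.5]]
[[402, 291], [376, 347], [451, 379], [471, 317]] [[0.465, 0.153, 0.008], [0.585, 0.193, 0.008], [0.543, 0.313, 0.008], [0.423, 0.272, 0.008]] [0.5041 0.2329 0.008 ] [0.508  0.2365 0.008 ]
```

```bash
cat >> h.py <<'E'
def togo(x,y,z):
    s=get_state();M=R.from_quat(s["eef_rot"])
    return (M.inv().apply(np.array([x,y,z])-s["tool_pos"])*100).round(2)
def st():
    s=get_state();M=R.from_quat(s["eef_rot"]).as_matrix()
    print("t",round(s["clock"],2),"pos",s["tool_pos"].round(4),"q",np.round(s["q"],2),"F",np.round(s["contact_force"],1),"M",np.round(s["moment"],2),"open",round(s["opening"],3))
    print("xaxis",M[:,0].round(3),"yaxis",M[:,1].round(3),"jaw yaw",round(np.arctan2(M[1,1],M[0,1]),3))
E
python3 - <<'E'
from h import *
st();print(togo(.488,-.047,.252),togo(.488,-.047,.22))
E
```

```text
t 0.8 pos [ 0.1756 -0.5998  0.2528] q [ 1.32  0.69 -0.19  1.57  0.16  0.9  -0.22] F [ 0.3 -0.8  0.1] M [ 0.02  0.05 -0.01] open 1.001
xaxis [ 0. -0. -1.] yaxis [ 0.281 -0.96   0.   ] jaw yaw -1.286
[  0.07 -44.28 -45.51] [  3.27 -44.28 -45.51]
```

Request:
{"method": "apply_moves", "body": {"delta_pos": [[0,-1,-1],[0,-3,-3],[0,-5.5,-5.5],[0,-8,-8],[0,-10.5,-10.5],[0,-13,-13.2],[0,-15.5,-15.8],[0,-18,-18.4],[0,-20.5,-21],[0,-23,-23.5]], "yaw": [0,0,0,0,0,0,0,0,0,0], "gripper": [100,100,100,100,100,100,100,100,100,100], "force": 20}}

```text
clock: 1.63
tool_pos: [0.3374, -0.3116, 0.253]
eef_rot: [0.7, 0.1, -0.7, 0.101]
contact_force: [0.7, -0.1, 0.2]
opening: 1.002
```

Run:
```python
from h import *
st();print(togo(.488,-.047,.23))
```

```text
t 1.63 pos [ 0.3374 -0.3116  0.253 ] q [ 0.76  0.48 -0.17  2.05  0.13  0.62 -0.79] F [ 0.7 -0.1  0.2] M [ 0.02 -0.04  0.01] open 1.002
xaxis [ 0.001 -0.    -1.   ] yaxis [ 0.281 -0.96   0.001] jaw yaw -1.286
[  2.3  -21.16 -21.88]
```

Request:
{"method": "apply_moves", "body": {"delta_pos": [[0,-2.5,-2.5],[0,-5,-5.1],[0.3,-7.5,-7.7],[0.6,-10,-10.3],[1,-12.5,-12.9],[1.4,-15,-15.5],[1.8,-17.5,-18.1],[2.1,-19.5,-20.2],[2.3,-20.8,-21.5],[2.3,-21.2,-21.9]], "yaw": [0,0,0,0,0,0,0,0,0,0], "gripper": [100,100,100,100,100,100,100,100,100,100]}}

```text
clock: 2.47
tool_pos: [0.4899, -0.0426, 0.2299]
eef_rot: [0.701, 0.103, -0.699, 0.102]
contact_force: [-0.0, -0.1, -0.5]
opening: 1.0
```

Run:
```python
from h import *
p=camera_params("wrist");save(snapshot("wrist"),"w1");st();print(p)
m=spot_point("lid_center","wrist");print([(k["score"],k["pixel"],atz("wrist",k["pixel"],.111,p)) for k in m[:2]])
m=silhouettes("lid_center","wrist")
for k in m[:2]: print(k["score"],k["bbox"],fitmask("wrist",k["mask"],p,.028,.096,.126,[.488,-.047]))
print(proj("wrist",[[.488,-.047,.126]],p))
```

```text
t 2.52 pos [ 0.4894 -0.0437  0.23  ] q [ 0.07  0.55 -0.12  1.99  0.11  0.6  -1.4 ] F [ 0.6 -0.2  0.1] M [ 0.05 -0.07 -0.01] open 0.997
xaxis [ 0.002  0.001 -1.   ] yaxis [ 0.286 -0.958 -0.   ] jaw yaw -1.281
{'fovy': 65.70646984690485, 'cx': 315.3804718750623, 'cy': 236.08634260511639, 'position': array([ 0.56706768, -0.02084529,  0.3612473 ]), 'orientation': array([ 0.79226525, -0.59016102, -0.09278806,  0.1241617 ])}
[(0.94, [321.5, 240.7], array([ 0.4878389, -0.0489228,  0.111    ]))]
0.83 [282.1, 200.5, 80.0, 81.4] (array([ 0.48930234, -0.04753144]), np.int64(5389), 5726.67107378412)
[[319.16837559 246.8102075 ]]
```

View pics/w1.png

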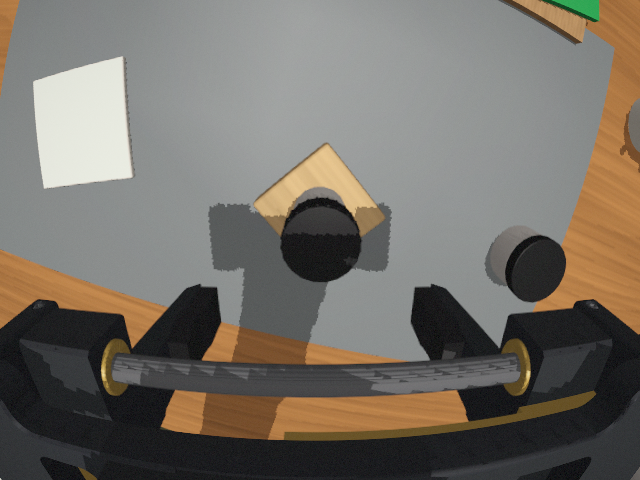

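The wrist view shows the lid centred at about (320,240). It agrees with the scene fit at (0.4888, -0.0475). I'll work out the descent from that.

Run:
```python
from h import *
st();print(togo(.4888,-.0475,.116))
```

```text
t 2.62 pos [ 0.4876 -0.0475  0.2301] q [ 0.07  0.55 -0.11  1.99  0.11  0.6  -1.4 ] F [0.1 0.3 0.3] M [-0.06  0.05 -0.02] open 0.998
xaxis [ 0.    -0.001 -1.   ] yaxis [ 0.281 -0.96   0.001] jaw yaw -1.286
[11.41  0.02 -0.11]
```

Request:
{"method": "apply_moves", "body": {"delta_pos": [[1,0,-0.1],[3,0,-0.1],[5,0,-0.1],[7,0,-0.1],[9,0,-0.1],[10.3,0,-0.1],[11,0,-0.1],[11.4,0,-0.1],[11.4,0,-0.1],[11.4,0,-0.1]], "yaw": [0,0,0,0,0,0,0,0,0,0], "gripper": [100,100,100,100,100,100,100,100,100,100]}}

```text
clock: 3.45
tool_pos: [0.4888, -0.0481, 0.1166]
eef_rot: [0.7, 0.099, -0.7, 0.1]
contact_force: [0.8, -0.1, 1.1]
opening: 0.999
```

Run:
```python
from h import *
st()
p=camera_params("wrist");save(snapshot("wrist"),"w2");save(snapshot("scene")[100:300,200:440],"s2")
st();print(togo(.4888,-.0475,.116), proj("wrist",cyl(.4888,-.0475,.028,.096,.126)[::18],p).round())
```

```text
t 3.45 pos [ 0.4888 -0.0481  0.1166] q [ 0.04  0.75 -0.06  2.08  0.15  0.31 -1.43] F [ 0.8 -0.1  1.1] M [ 0.02  0.05 -0.07] open 0.999
xaxis [ 0.001 -0.002 -1.   ] yaxis [ 0.28  -0.96   0.002] jaw yaw -1.287
t 3.55 pos [ 0.4891 -0.0477  0.1169] q [ 0.04  0.75 -0.06  2.08  0.15  0.31 -1.44] F [ 0.1  0.5 -0.2] M [-0.04  0.01  0.01] open 0.997
xaxis [ 0.002 -0.001 -1.   ] yaxis [ 0.28  -0.96   0.002] jaw yaw -1.287
[ 0.09 -0.02  0.02] [[329. 245.]
 [252. 285.]
 [296. 348.]
 [368. 314.]
 [332. 273.]
 [241. 318.]
 [293. 388.]
 [378. 351.]]
```

View pics/w2.png

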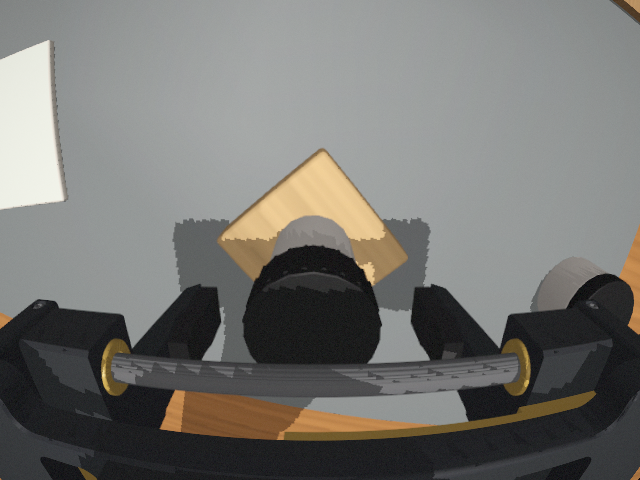

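View pics/s2.png

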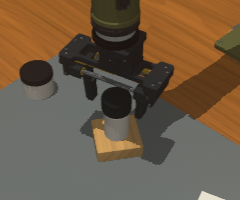

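The lid sits between the open fingers, spanning columns 243–381 with the fingers at 215 and 415, so it's well centred. I'll close on it.

Request:
{"method": "apply_moves", "body": {"delta_pos": [[0.1,0,0],[0.1,0,0],[0.1,0,0],[0.1,0,0],[0.1,0,0],[0.1,0,0],[0.1,0,0],[0.1,0,0]], "yaw": [0,0,0,0,0,0,0,0], "gripper": [40,40,40,40,40,40,40,40], "force": 20}}

```text
clock: 4.22
tool_pos: [0.489, -0.0475, 0.1159]
eef_rot: [0.701, 0.1, -0.699, 0.101]
contact_force: [-0.4, 0.6, 1.7]
opening: 0.618
```

Run:
```python
from h import *
st()
```

```text
t 4.22 pos [ 0.489  -0.0475  0.1159] q [ 0.04  0.75 -0.06  2.08  0.15  0.31 -1.44] F [-0.4  0.6  1.7] M [ 0.13  0.02 -0.06] open 0.618
xaxis [ 0.002 -0.001 -1.   ] yaxis [ 0.28  -0.96   0.002] jaw yaw -1.287
```

The grip held at 54 mm, which matches the lid. Next is the anticlockwise turn, which is negative about the tool's x since that points down.

Request:
{"method": "apply_moves", "body": {"delta_pos": [[0,0,0],[0,0,0],[0,0,0],[0,0,0],[0,0,0],[0,0,0],[0,0,0],[0,0,0]], "yaw": [-0.05,-0.15,-0.25,-0.35,-0.45,-0.55,-0.65,-0.75], "gripper": [40,40,40,40,40,40,40,40]}}

```text
clock: 4.88
tool_pos: [0.4894, -0.0467, 0.116]
eef_rot: [0.614, 0.351, -0.613, 0.352]
contact_force: [0.4, 2.6, -0.6]
opening: 0.621
```

Run:
```python
from h import *
st()
```

```text
t 4.88 pos [ 0.4894 -0.0467  0.116 ] q [ 0.14  0.76 -0.23  2.08  0.47  0.35 -1.  ] F [ 0.4  2.6 -0.6] M [ 0.58  0.05 -0.02] open 0.621
xaxis [ 0.003 -0.    -1.   ] yaxis [ 0.862 -0.506  0.002] jaw yaw -0.531
```

Request:
{"method": "apply_moves", "body": {"delta_pos": [[0,0,0],[0,0,0],[0,0,0],[0,0,0],[0,0,0],[0,0,0],[0,0,0],[0,0,0],[0,0,0],[0,0,0]], "yaw": [-0.1,-0.2,-0.3,-0.4,-0.5,-0.6,-0.7,-0.8,-0.8,-0.8], "gripper": [40,40,40,40,40,40,40,40,40,40]}}

```text
clock: 5.72
tool_pos: [0.489, -0.0463, 0.116]
eef_rot: [0.43, 0.562, -0.429, 0.562]
contact_force: [-1.9, 2.4, 2.2]
opening: 0.625
```

Run:
```python
from h import *
save(snapshot("wrist"),"w3")
st()
```

```text
t 5.77 pos [ 0.489  -0.0463  0.116 ] q [ 0.26  0.78 -0.43  2.07  0.75  0.44 -0.49] F [-1.2  2.4  2.9] M [ 0.45  0.33 -0.02] open 0.625
xaxis [ 0.002  0.    -1.   ] yaxis [0.965 0.263 0.002] jaw yaw 0.266
```

View pics/w3.png

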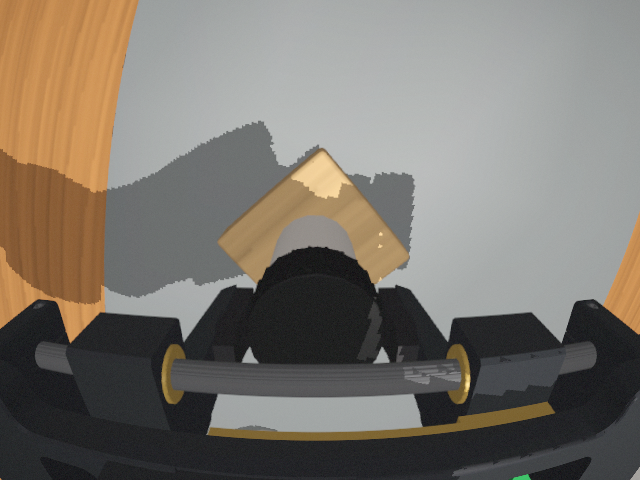

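The tool has turned 1.55 rad with the lid still held at the pads. I'll lift gently and watch the force.

Request:
{"method": "apply_moves", "body": {"delta_pos": [[-0.2,0,0],[-0.4,0,0],[-0.6,0,0],[-0.6,0,0]], "yaw": [0,0,0,0], "gripper": [40,40,40,40]}}

```text
clock: 6.1
tool_pos: [0.4888, -0.0466, 0.1222]
eef_rot: [0.43, 0.561, -0.429, 0.562]
contact_force: [-1.1, 0.7, -0.6]
opening: 0.625
```

Run:
```python
from h import *
st()
```

```text
t 6.1 pos [ 0.4888 -0.0466  0.1222] q [ 0.27  0.77 -0.44  2.07  0.74  0.46 -0.47] F [-1.1  0.7 -0.6] M [0.09 0.16 0.01] open 0.625
xaxis [ 0.002 -0.    -1.   ] yaxis [0.965 0.262 0.002] jaw yaw 0.266
```

The lift met no resistance, so the lid is free. I'll keep going straight up.

Request:
{"method": "apply_moves", "body": {"delta_pos": [[-0.5,0,0],[-1.2,0,0],[-2,0,0],[-3,0,0],[-4,0,0],[-5,0,0],[-5.7,0,0],[-6,0,0],[-6,0,0]], "yaw": [0,0,0,0,0,0,0,0,0], "gripper": [40,40,40,40,40,40,40,40,40]}}

```text
clock: 6.85
tool_pos: [0.4892, -0.0467, 0.1831]
eef_rot: [0.43, 0.561, -0.429, 0.563]
contact_force: [-0.1, 0.5, -0.2]
opening: 0.621
```

Run:
```python
from h import *
save(snapshot("wrist"),"w4");save(cv2.resize(snapshot("scene")[100:300,200:440],None,fx=3,fy=3)[:600],"s4")
st();print(togo(.5035,.2325,.18),togo(.5035,.2325,.18)/28)
```

```text
t 6.95 pos [ 0.4886 -0.0467  0.1821] q [ 0.35  0.68 -0.56  2.02  0.62  0.61 -0.37] F [-0.6  0.7  0.2] M [-0.01 -0.09 -0.02] open 0.627
xaxis [ 0.002 -0.    -1.   ] yaxis [0.965 0.262 0.002] jaw yaw 0.265
[  0.21   8.76 -26.55] [ 0.0075      0.31285714 -0.94821429]
```

View pics/w4.png

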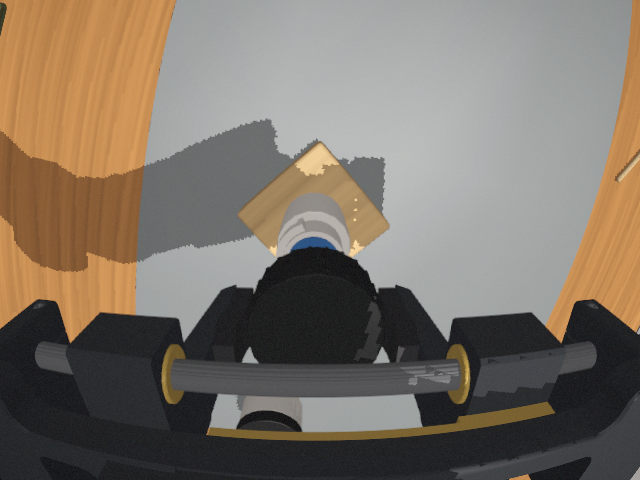

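View pics/s4.png

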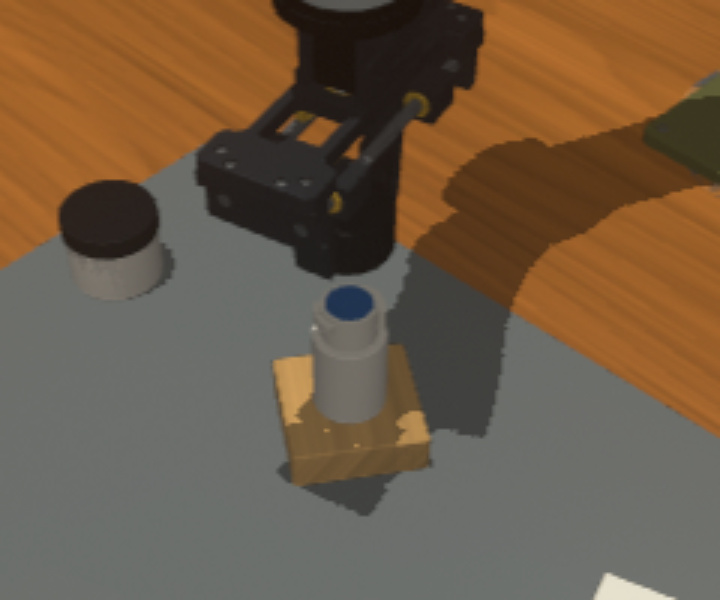

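The lid is off. The open neck with blue paint shows at (315,245) in the wrist view, and the lid is upright in the grip. Next I'll carry it over the tile.

Request:
{"method": "apply_moves", "body": {"delta_pos": [[0,0.3,-1],[0,1.2,-3.5],[0,2.1,-6.5],[0,3.2,-9.8],[0,4.3,-13],[0,5.4,-16.3],[0,6.4,-19.5],[0,7.4,-22.5],[0.2,8.2,-25],[0.2,8.8,-26.5]], "yaw": [0,0,0,0,0,0,0,0,0,0], "gripper": [40,40,40,40,40,40,40,40,40,40]}}

```text
clock: 7.78
tool_pos: [0.5024, 0.2374, 0.1796]
eef_rot: [0.429, 0.563, -0.427, 0.562]
contact_force: [0.3, -0.1, 0.1]
opening: 0.624
```

Request:
{"method": "apply_moves", "body": {"delta_pos": [[0,0,0],[0,0,0]], "yaw": [0,0], "gripper": [40,40]}}

```text
clock: 7.95
tool_pos: [0.5011, 0.2394, 0.179]
eef_rot: [0.428, 0.565, -0.426, 0.563]
contact_force: [-0.5, 0.3, -1.7]
opening: 0.625
```

Run:
```python
from h import *
save(snapshot("wrist"),"w5")
st();print(togo(.5035,.2325,.030))
```

```text
t 8.0 pos [0.5015 0.2372 0.179 ] q [-0.21  0.74 -0.53  1.84  0.55  0.71 -0.78] F [ 0.2 -0.5 -0.3] M [-0.07 -0.04 -0.03] open 0.627
xaxis [-0.001  0.001 -1.   ] yaxis [ 0.963  0.268 -0.   ] jaw yaw 0.272
[14.9   0.07  0.53]
```

View pics/w5.png

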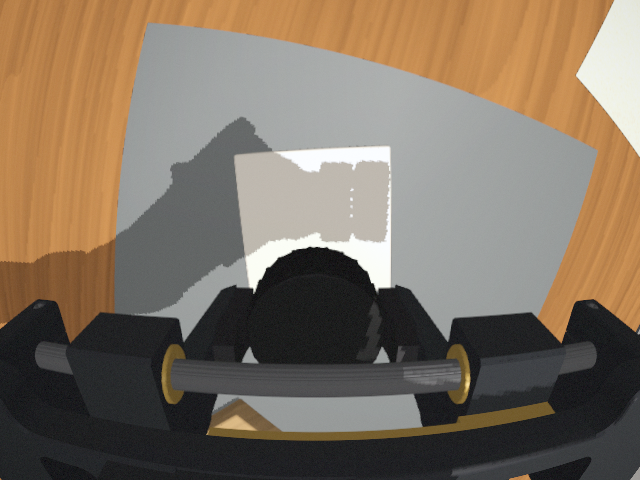

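Request:
{"method": "apply_moves", "body": {"delta_pos": [[1,0,0.2],[3,0.1,0.4],[5,0.1,0.5],[7.5,0.1,0.5],[9.5,0.1,0.5],[11.5,0.1,0.5],[13,0.1,0.5],[14,0.1,0.5],[14.6,0.1,0.5],[14.6,0.1,0.5]], "yaw": [0,0,0,0,0,0,0,0,0,0], "gripper": [40,40,40,40,40,40,40,40,40,40]}}

```text
clock: 8.83
tool_pos: [0.5032, 0.2314, 0.0318]
eef_rot: [0.427, 0.564, -0.429, 0.562]
contact_force: [1.0, 1.6, 0.2]
opening: 0.621
```

Run:
```python
from h import *
save(cv2.resize(snapshot("scene")[200:400,320:560],None,fx=3,fy=3),"s6")
st();print(togo(.5035,.2325,.028))
```

```text
t 8.88 pos [0.5036 0.232  0.0327] q [-0.32  0.96 -0.33  1.9   0.74  0.4  -0.94] F [-0.3  0.5  0. ] M [ 0.02 -0.15 -0.03] open 0.624
xaxis [-0.001  0.001 -1.   ] yaxis [ 0.964  0.268 -0.001] jaw yaw 0.271
[ 0.47  0.   -0.05]
```

View pics/s6.png

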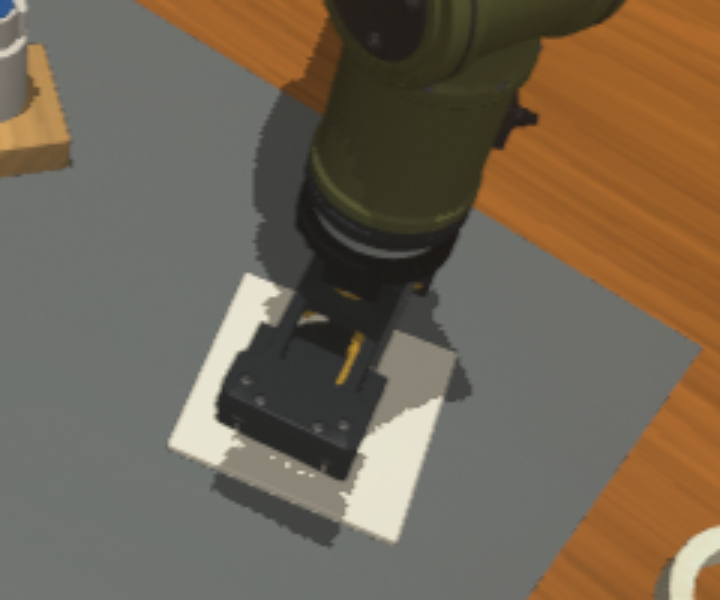

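The gripper is over the middle of the tile, but its body hides the lid in this view. I'll feel for contact in small steps.

Request:
{"method": "apply_moves", "body": {"delta_pos": [[0.1,0,0],[0.2,0,0],[0.3,0,0],[0.3,0,0]], "yaw": [0,0,0,0], "gripper": [40,40,40,40]}}

```text
clock: 9.22
tool_pos: [0.5038, 0.2321, 0.03]
eef_rot: [0.428, 0.563, -0.428, 0.562]
contact_force: [1.1, 0.5, -0.9]
opening: 0.623
```

Request:
{"method": "apply_moves", "body": {"delta_pos": [[0.1,0,0],[0.2,0,0],[0.2,0,0]], "yaw": [0,0,0], "gripper": [40,40,40]}}

```text
clock: 9.47
tool_pos: [0.5039, 0.2322, 0.028]
eef_rot: [0.428, 0.563, -0.428, 0.563]
contact_force: [-0.7, -0.1, -0.9]
opening: 0.623
```

Request:
{"method": "apply_moves", "body": {"delta_pos": [[0.1,0,0],[0.1,0,0],[0.1,0,0]], "yaw": [0,0,0], "gripper": [40,40,40]}}

```text
clock: 9.72
tool_pos: [0.5039, 0.2322, 0.0279]
eef_rot: [0.428, 0.563, -0.428, 0.563]
contact_force: [-1.0, -0.6, 7.1]
opening: 0.626
```

Request:
{"method": "apply_moves", "body": {"delta_pos": [[0.1,0,0],[0.1,0,0],[0.1,0,0]], "yaw": [0,0,0], "gripper": [40,40,40]}}

```text
clock: 9.97
tool_pos: [0.5039, 0.2322, 0.0279]
eef_rot: [0.428, 0.563, -0.428, 0.563]
contact_force: [-1.4, -0.7, 9.0]
opening: 0.621
```

Contact came at z=0.028 with 7–9 N. I'll ease off and open.

Request:
{"method": "apply_moves", "body": {"delta_pos": [[0,0,0],[0,0,0],[0,0,0],[0,0,0],[0,0,0],[0,0,0],[0,0,0],[0,0,0]], "yaw": [0,0,0,0,0,0,0,0], "gripper": [40,66,70,76,85,95,100,100]}}

```text
clock: 10.63
tool_pos: [0.5039, 0.2321, 0.0278]
eef_rot: [0.428, 0.563, -0.428, 0.563]
contact_force: [-0.5, 0.6, -0.0]
opening: 0.995
```

Request:
{"method": "apply_moves", "body": {"delta_pos": [[-0.3,0,0],[-1,0,0],[-2.5,0,0],[-5,0,0],[-8,0,0],[-11,0,0],[-14,0,0],[-16,0,0],[-17,0,0],[-17,0,0]], "yaw": [0,0,0,0,0,0,0,0,0,0], "gripper": [100,100,100,100,100,100,100,100,100,100]}}

```text
clock: 11.47
tool_pos: [0.5048, 0.2327, 0.2003]
eef_rot: [0.43, 0.562, -0.426, 0.564]
contact_force: [-0.5, -0.2, -0.7]
opening: 0.999
```

Run:
```python
from h import *
p=camera_params("wrist");save(snapshot("wrist"),"w7")
for k in silhouettes("lid_center","wrist")[:2]: print(k["score"],k["bbox"],fitmask("wrist",k["mask"],p,.028,.008,.038,[.5,.23]))
c="scene";p=camera_params(c);save(cv2.resize(snapshot(c)[200:400,320:560],None,fx=3,fy=3),"s7")
for k in silhouettes("lid_center",c)[:2]: print(k["score"],k["bbox"],fitmask(c,k["mask"],p,.028,.008,.038,[.5,.23]))
print([(k["score"],k["pixel"]) for k in spot_point("squat_jar",c)])
st()
```

```text
0.44 [188.8, 391.4, 103.3, 47.2] (array([ 0.48602373, -0.02671575]), np.int64(3469), 2021.9619361299556)
0.59 [406.2, 308.3, 39.7, 43.5] (array([0.5045945 , 0.23163419]), np.int64(1025), 1107.3412361633964)
[(0.71, [239.3, 190.8])]
t 11.72 pos [0.503  0.2315 0.1963] q [-0.19  0.72 -0.55  1.83  0.53  0.75 -0.76] F [ 0.1 -0.1 -0.1] M [-0.07 -0.08 -0.04] open 1.001
xaxis [-0.002 -0.001 -1.   ] yaxis [ 0.963  0.268 -0.002] jaw yaw 0.271
```

View pics/w7.png

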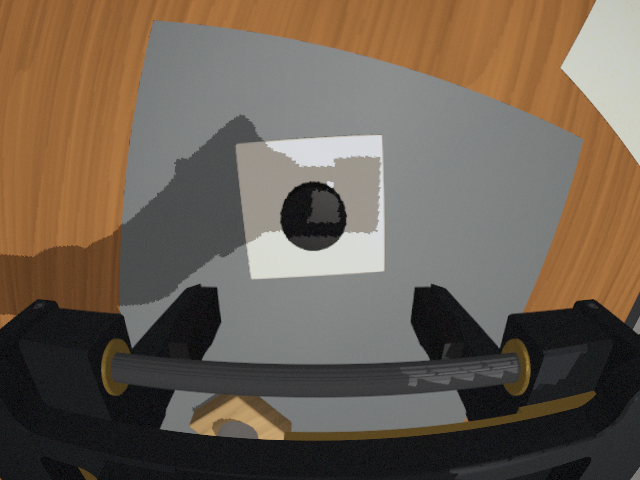

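View pics/s7.png

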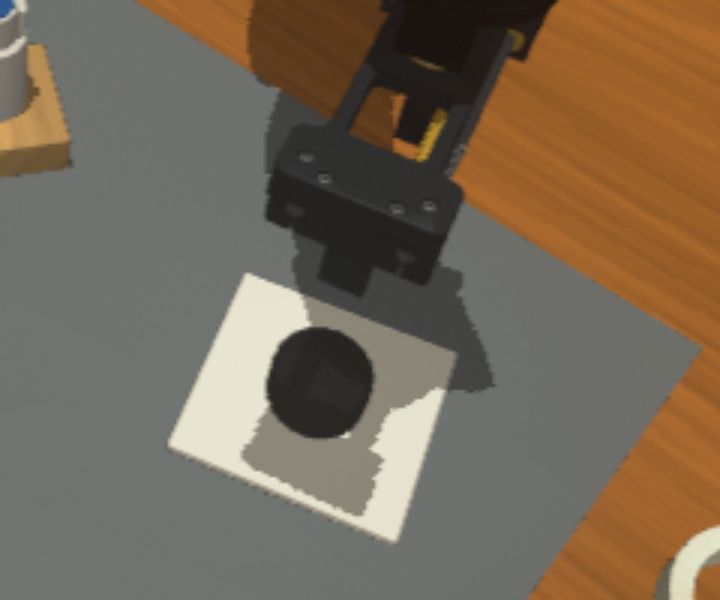

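The lid lies flat and centred on the tile, at wrist (314,216) with the tile's middle near (313,207). The gripper is well clear, so I'm handing in.

```bash
python3 -c "
from plant import finish_job; print(finish_job())"
```

```text
the job is handed in; nothing more can be done
None
```

I unscrewed the lid about 1.55 rad anticlockwise, lifted it straight off the jar, and set it right way up near the middle of the white tile. I handed the job in at about 11.7 s; no verdict was reported.

- **Unscrewing and lifting:** the lift met no resistance, and the pictures afterwards showed the jar's neck open. I judged the turn from the tool's rotation and that free lift, because the lid has no mark that shows its own angle.
- **Placing:** I felt contact with the tile at 7–9 N before opening the gripper. The scene camera put the lid at (0.505, 0.232) and the tile centre at (0.504, 0.233), about 1–2 mm apart. The lid looks flat and upright in both the scene and wrist pictures.
- **Gripper:** it finished about 17 cm above where it let go, touching nothing.
- **Squat jar:** the arm never went near it, and its detected position in the scene picture moved only 2–3 pixels, which is within the network's noise.
- **Check that disagreed:** in the last wrist picture, the network's best match for the lid was at the wooden holder (score 0.44). I discarded it because the picture clearly shows the lid on the tile.

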